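Refit the hob knob and turn it off

TASK

One knob has been pulled off the two-burner gas hob for cleaning and stands on the worktop. Put that round black knob with the raised metal bar back on the bare flat spindle, bar in line with the spindle, so that it drops fully down onto its plate; then turn it clockwise (seen from above) to off, where its bar lines up with the two dark lines on the plate, and let go. Leave the knob beside it, which is already off, as it is.

Things in the scene. Friction and masses are not known exactly. Their poses are not given: they have to be found in the camera images.
- knob_mid (a point): Loose black knob, 0.15 kg, upright on the worktop: round skirt 72 mm wide, 21 mm high, topped by an aluminium grip bar 60 x 16 mm, 30 mm tall. Point: centre of the bar, on the knob's axis, 36 mm above the underside. x along the bar, z up. Underside: slot along x, 54 x 16 mm, 16 mm deep, bevelled; either way round fits. (The round salt cellar with a ball on its lid is a bystander.)
- spindle_top (a point): Bare spindle: upright brass blade 44 mm long, 6 thick, 13 high, rounded top, on an aluminium plate, plate top 34 mm above worktop. Point: middle of the blade's top edge. x along the blade, z up. The knob drops over it when centred within 5 mm, bar parallel within 12 degrees; fully down, bar centre is 23 mm above this point. In turning, the blade lags the bar by up to 13 degrees (free play).
- spindle (a joint): Angle of the bare spindle, rad, growing clockwise seen from above. Starts at 0.1 to 0.6; at 1.571 the blade lies along the two dark lines on its plate (off). Stops only at -0.2 and 2.2. Turns stiffly (0.12 N m), stays where left.
- other_knob (a joint): Angle, rad, of the knob still fitted on the hob, on its own plate, centre 150 mm left or right of the bare spindle, in line with the dark lines. 0 is off (bar along its lines); leave it there. Same size as the loose knob.
There are look-alikes about, which are no part of the job. What is shaped like the part that bears knob_mid but blue, green or yellow is not meant.

How it is judged:
By the outcome, as a careful person would: the job done as asked, in the order asked, and still so for the second after the job is handed in, with the robot touching nothing.
It also fails if it takes over 48 s, if anything falls off the work surface, if the arm or the gripper's body presses on something with over 40 N, if the wrist force passes 120 N, or if a joint passes its speed limit or range.

ROBOT

A 6-joint arm with a two-finger parallel gripper is mounted at the origin on the work surface. World frame = base frame: x ahead of the robot, y to its left, z up, the work surface at z = 0. Lengths are in m, angles in degrees, forces in N, time in s.
With the tool pointing down it reaches from about 0.25 to 0.725 m from the base axis. Payload 9.7 kg.
Tool frame: the origin (TCP) lies between the finger pads; the fingertips stand 19 mm ahead of it and the grasp point (between the pads) is the TCP; x points along the fingers, y is the direction in which the jaws open and shut, and the axes are right-handed (so a half turn about x gives the same grasp; the last joint's range is limited). The gripper opens to 85 mm and grips with 20 to 120 N. Pads are 22 mm wide; open, the fingers measure 114 mm over their backs; the gripper's body (76 mm by 85 mm) begins 54 mm behind the grasp point. The pads swing forward as they close: fully open they stand 13 mm farther back than shut.
Start: joints at [67.437, 4.979, 10.078, 95.1, 0, 90], TCP at [0.211, 0.508, 0.25] pointing down, gripper open.
Joint ranges: [-179.16, 179.16], [-48.56, 103.87], [-65.8, 70.77], [-126.05, 130.52], [-82.76, 87.17], [-180, 180]. Speed limits (degrees/s): [127.2, 127.2, 147.25, 180, 180, 180].

INTERFACE

Orientations are given as [roll, pitch, yaw] about the fixed x, y, z axes, in that order (R = Rz(yaw) Ry(pitch) Rx(roll)).
In Python, from workcell import bot gives the robot as it stands. The module is installed in compiled form; this text tells all that it offers.
- The arm moves only by the shell command python3 -m handwheel 'ROWS' [FORCE]. ROWS is JSON, a list of rows, each a list of 7 numbers: the turn, a rotation vector about the tool's x, y, z in degrees, then the shift along the tool's x, y, z in m, then the closure, from -1 (fully open) to 1 (shut), so that 0 is half open. In form: [[ax, ay, az, dx, dy, dz, fingers], ...]. A call has 1 to 20 rows; each row is the pose to reach, as a shift and turn from the pose commanded when the call began, along the tool's axes at that moment; what a row does not reach only later rows make up. A row lasts 1/8 s, in which the tool goes at most 62.5 mm and 10.7 degrees, less where a joint would pass 70% of its speed; a pose out of reach is approached as far as the arm can. A call with a gripper value outside its range is refused whole. The fingers move at their own pace and stop on an object; FORCE is the grip in N (left out, the last holds). Time passes only in rows, so rows that repeat a pose let the fingers close. It gives the time, the measured TCP pose, the force and the opening at its end, in the units of the state.
- bot.get_obs(): the state, without advancing time (a new reading comes with each control period).
- bot.camera(name): name is "scene" or "top" or "wrist"; returns a dict with "frame" (480x640x3 uint8, red, green, blue), "fx", "fy", "cx", "cy" (pixels), "R" (3x3) and "t" (3): a world point X has camera coordinates R X + t; the wrist camera has in their place "tool_from_camera" (4x4, takes a point from camera to tool coordinates, whose origin is the TCP and whose axes are the tool frame's). Camera axes: x right, y down, z forward; pixel columns grow to the right and rows downward; lengths in m; the calibration is good to about 2 mm. A picture is of the moment at which its call begins: read the wrist's pose just before it. There is no depth.
- bot.job_done(): hands the job in, once; it reports no verdict.
Trained networks look in a picture, given as the dict that the camera call returned (one of the last four; its "shot" number tells which), for a name from the list of things; names that differ only in an ending like _2 or _b are one class to them, and where a whole thing is asked for, a point or a joint stands for the part that bears it (a point fixed in the world has none). Each returns a list of dicts, best first, with "conf" (0 to 1); they miss things now and then, are a little off and sometimes report something else, mostly with a low value. They report only what shows in the picture. A call takes as long as a camera call. They do not tell look-alikes from the thing itself.
- bot.look_for(name, picture): "bbox" ([left, top, width, height] as shares, 0 to 1, of the picture: columns of its width, rows of its height, round what is visible of it).
- bot.tip_of(name, picture): "centre" ([column, row] as shares, 0 to 1, of the picture: columns of its width, rows of its height: a listed point, or the origin of a listed thing).
The state is a dict: "time": time; "q": joint angles; "qd": joint speeds; "joint_efforts": joint torques, N m; "ee_pos": TCP position; "tcp_rot": TCP orientation; "wrist_force": force on the tool from outside, world axes, zero at the start; "torque": the same for the moment, N m; "opening": finger opening in m.
Only numpy, scipy, OpenCV 4.12 (cv2) and the standard library are available. Lean on these libraries where they do the work, as an engineer would, in place of code of your own. Each camera call takes 0.05 s, during which the arm holds its last target.

## Working session

There is one attempt and no reset: what is moved stays moved. The work goes in short steps, Python scripts to look and compute and a shell command to move; the robot and the scene stay as the last step left them, time stands still between calls to the robot, and variables do not carry over. Pictures are saved under pics/ and viewed, and the job is handed in when it is done.

```bash
mkdir -p pics; cat > h.py <<'E'
import cv2,numpy as np
from workcell import bot
def save(p,n): cv2.imwrite('pics/'+n+'.png',cv2.cvtColor(p['frame'],cv2.COLOR_RGB2BGR))
def ray(p,uv,z):
    R=np.array(p['R']);t=np.array(p['t']);c=-R.T@t
    d=R.T@np.array([(uv[0]-p['cx'])/p['fx'],(uv[1]-p['cy'])/p['fy'],1])
    return c+d*(z-c[2])/d[2]
def proj(p,X):
    c=np.array(p['R'])@np.array(X)+np.array(p['t']);return [c[0]/c[2]*p['fx']+p['cx'],c[1]/c[2]*p['fy']+p['cy']]
E
python3 - <<'E'
from h import *
np.set_printoptions(precision=4,suppress=True)
o=bot.get_obs();print(o['time'],o['ee_pos'],o['tcp_rot'],o['opening'])
for n in ['scene','top']:
    p=bot.camera(n);save(p,n+'0')
    print(n,-np.array(p['R']).T@np.array(p['t']))
    for k,z in [('knob_mid',.036),('spindle_top',.047)]:
        for d in bot.tip_of(k,p)[:4]:
            uv=np.array(d['centre'])*[640,480];print(k,d['conf'],uv,ray(p,uv,z))
    for d in bot.look_for('knob_mid',p)[:5]: print(d['conf'],np.array(d['bbox'])*[640,480,640,480])
E
```

```text
0.0 [0.211  0.5077 0.2496] [ -90.1133   89.9236 -112.6769] 0.08536331070800486
scene [1.1067 0.0156 0.829 ]
knob_mid 0.96 [410.88  209.616] [0.4325 0.286  0.036 ]
knob_mid 0.95 [506.176 270.   ] [0.627  0.4511 0.036 ]
knob_mid 0.89 [449.088 250.704] [0.5628 0.3433 0.036 ]
knob_mid 0.57 [509.632 231.408] [0.5247 0.4969 0.036 ]
0.93 [486.72  253.008  35.52   38.304]
0.88 [489.472 218.208  35.904  31.68 ]
0.72 [395.2   198.384  30.208  36.   ]
0.67 [429.184 242.304  36.8    29.28 ]
top [0.3644 0.0912 1.1959]
knob_mid 0.98 [188.032 223.584] [0.5558 0.3419 0.036 ]
knob_mid 0.89 [217.28 274.08] [0.4391 0.2698 0.036 ]
knob_mid 0.83 [123.328 237.888] [0.5199 0.4887 0.036 ]
knob_mid 0.58 [137.6 193.2] [0.6259 0.4623 0.036 ]
spindle_top 0.63 [363.328 234.576] [ 0.5348 -0.0666  0.047 ]
0.72 [111.872 223.68   28.608  27.408]
0.65 [204.096 259.92   28.416  33.888]
0.61 [126.592 180.192  31.808  31.008]
```

View pics/scene0.png

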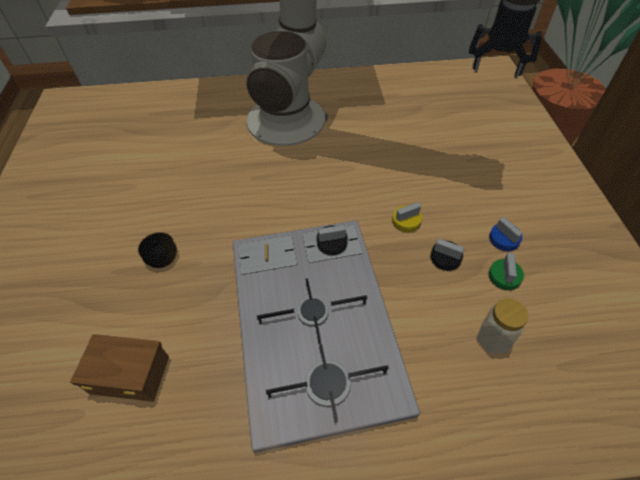

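View pics/top0.png

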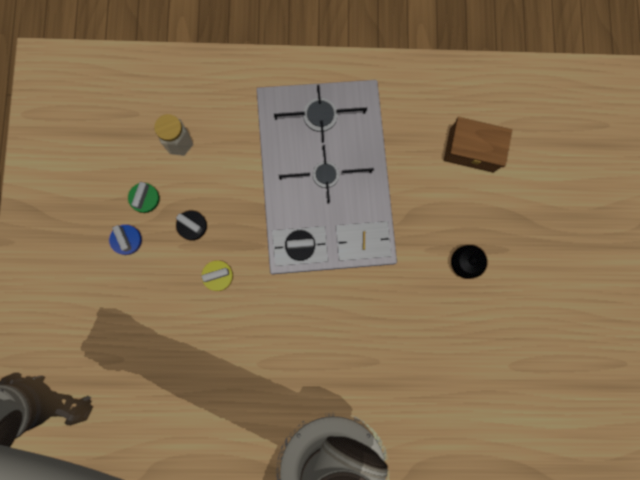

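```bash
python3 - <<'E'
import cv2
a=cv2.imread('pics/scene0.png')[170:320,250:550];cv2.imwrite('pics/s0c.png',cv2.resize(a,(800,400),interpolation=cv2.INTER_CUBIC))
a=cv2.imread('pics/top0.png')[160:310,90:290];cv2.imwrite('pics/t0c.png',cv2.resize(a,(800,600),interpolation=cv2.INTER_CUBIC))
a=cv2.imread('pics/top0.png')[160:310,290:490];cv2.imwrite('pics/t0d.png',cv2.resize(a,(800,600),interpolation=cv2.INTER_CUBIC))
E
```

```text
(no output)
```

View pics/t0c.png

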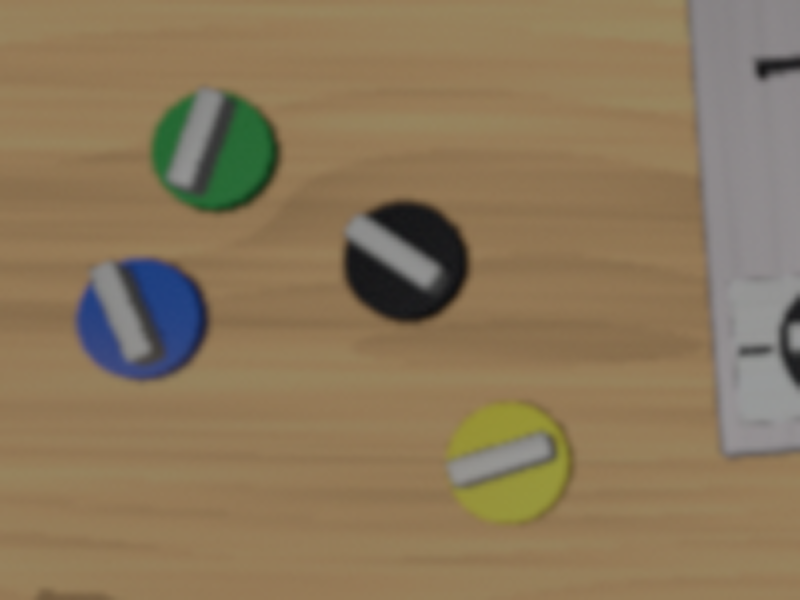

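View pics/t0d.png

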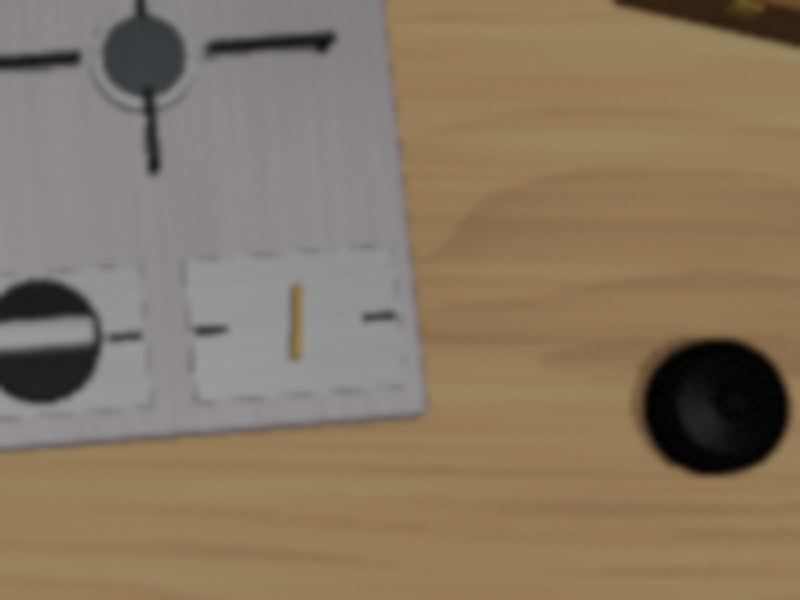

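View pics/s0c.png

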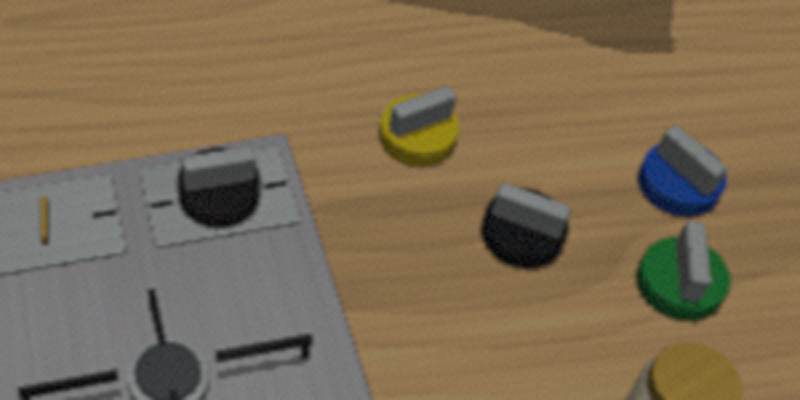

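The loose black knob is at about (188,223) in the top view. The bare blade is near (364,240), between dark lines at about (342,242) and (385,239). The network's spindle point is 6 px off, so I'll segment both parts myself.

```bash
cat >> h.py <<'E'
def rpy(r):
    from scipy.spatial.transform import Rotation as S
    return S.from_euler('xyz',r,degrees=True).as_matrix()
def wcam():
    o=bot.get_obs();p=bot.camera('wrist')
    T=np.eye(4);T[:3,:3]=rpy(o['tcp_rot']);T[:3,3]=o['ee_pos']
    M=np.linalg.inv(T@np.array(p['tool_from_camera']));p['R']=M[:3,:3];p['t']=M[:3,3];return o,p
E
python3 - <<'E'
from h import *
np.set_printoptions(precision=4,suppress=True)
p=bot.camera('top');f=p['frame'];h=cv2.cvtColor(f,cv2.COLOR_RGB2HSV)
def seg(m,box):
    k=np.zeros(m.shape,np.uint8);l,t,r,b=box;k[t:b,l:r]=m[t:b,l:r];ys,xs=np.nonzero(k)
    q=np.c_[xs,ys].astype(float);c=q.mean(0);w,v=np.linalg.eigh(np.cov((q-c).T));return c,v[:,1],len(q),2*np.sqrt(3*w)
def ang(p,c,d,z):
    a=ray(p,c-8*d,z);b=ray(p,c+8*d,z);return np.degrees(np.arctan2(b[1]-a[1],b[0]-a[0]))%180
br=((h[...,1]<60)&(h[...,2]>105)).astype(np.uint8)
c,d,n,w=seg(br,(174,210,206,240));print('bar',c,n,w,ray(p,c,.051),ang(p,c,d,.051))
bl=((h[...,1]>70)&(h[...,0]>10)&(h[...,0]<30)).astype(np.uint8)
c,d,n,w=seg(bl,(355,226,372,256));print('blade',c,n,w,ray(p,c,.047),ang(p,c,d,.047))
g=h[...,2]<90
for x in [(336,238,349,246),(378,234,391,244)]:
    c,d,n,w=seg(g.astype(np.uint8),x);print('line',c,n,ray(p,c,.034))
o,pw=wcam();print(np.array(pw['tool_from_camera']))
R=rpy(o['tcp_rot']);print(R)
E
```

```text
bar [187.2987 222.0974] 154 [ 6.0866 25.2726] [0.5568 0.3405 0.051 ] 57.45618324313526
blade [363.5 240. ] 34 [ 1.7581 17.2258] [ 0.5221 -0.067   0.047 ] 179.80379977433998
line [341.6667 242.2222] 9 [ 0.5178 -0.0173  0.034 ]
line [384.6 238.7] 10 [ 0.5277 -0.1187  0.034 ]
[[-0.0003 -0.2708  0.9626 -0.1245]
 [ 1.     -0.0005  0.0001  0.0009]
 [ 0.0005  0.9626  0.2708 -0.068 ]
 [ 0.      0.      0.      1.    ]]
[[-0.      0.3838  0.9234]
 [-0.0001  0.9234 -0.3838]
 [-1.     -0.0001  0.    ]]
```

```bash
python3 -m handwheel '[[-80,0,0,0.09,-0.021,0.384,0],[-80,0,0,0.09,-0.021,0.384,0],[-80,0,0,0.09,-0.021,0.384,0],[-80,0,0,0.09,-0.021,0.384,0],[-80,0,0,0.09,-0.021,0.384,0],[-80,0,0,0.09,-0.021,0.384,0],[-80,0,0,0.09,-0.021,0.384,0],[-80,0,0,0.09,-0.021,0.384,0],[-80,0,0,0.09,-0.021,0.384,0],[-80,0,0,0.09,-0.021,0.384,0],[-80,0,0,0.09,-0.021,0.384,0],[-80,0,0,0.09,-0.021,0.384,0]]'
python3 - <<'E'
from h import *
np.set_printoptions(precision=4,suppress=True)
o,p=wcam();save(p,'w1');print(o['time'],o['q'],o['ee_pos'],o['tcp_rot'],o['opening']);print(rpy(o['tcp_rot']))
for d in bot.tip_of('knob_mid',p)[:3]:
    uv=np.array(d['centre'])*[640,480];print(d['conf'],uv,ray(p,uv,.036))
E
```

```text
time: 2.0
ee_pos: [0.5573, 0.3415, 0.1606]
tcp_rot: [-28.0, 90.0, 29.4]
wrist_force: [-0.4, 0.4, 0.5]
opening: 0.043
2.0 [ 31.4991  18.5353  15.9392  87.3829  -0.0008 -25.9261] [0.5573 0.3415 0.1606] [-28.0181  89.9789  29.4071] 0.04301228703186676
[[ 0.0003 -0.8427  0.5384]
 [ 0.0002  0.5384  0.8427]
 [-1.     -0.0002  0.0003]]
0.95 [333.888 401.712] [0.6232 0.4634 0.036 ]
0.73 [323.392 246.816] [0.5578 0.3443 0.036 ]
0.62 [423.232  62.88 ] [0.4379 0.2754 0.036 ]
```

View pics/w1.png

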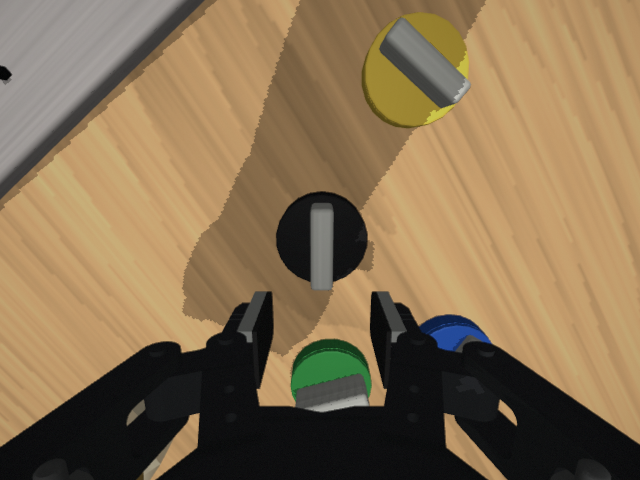

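The wrist view shows the black knob with its skirt centred near (322,237). Its bar stands vertical in the image, so it is parallel to the pads. I'll measure it precisely.

```bash
python3 - <<'E'
from h import *
np.set_printoptions(precision=4,suppress=True)
o,p=wcam();h=cv2.cvtColor(p['frame'],cv2.COLOR_RGB2HSV)
m=((h[...,1]<40)&(h[...,2]>85)).astype(np.uint8);k=np.zeros_like(m);k[195:295,300:345]=m[195:295,300:345]
r=cv2.minAreaRect(cv2.findNonZero(k));b=cv2.boxPoints(r);print(r)
for q in b: print(q,ray(p,q,.051))
W=np.array([ray(p,q,.051)[:2] for q in b]).astype(np.float32)
print(W.mean(0),cv2.minAreaRect(W*1000))
print('skirt', [ray(p,q,.021) for q in [(277,237),(367,237),(322,237)]])
for n in [(321.5,205),(321.5,288)]: print(ray(p,n,.051))
E
```

```text
((321.5, 249.0), (80.0, 21.0), 90.0)
[311. 209.] [0.5485 0.3138 0.051 ]
[332. 209.] [0.5366 0.3214 0.051 ]
[332. 289.] [0.5674 0.3704 0.051 ]
[311. 289.] [0.58   0.3623 0.051 ]
[0.5581 0.342 ] ((558.1143188476562, 341.9730529785156), (57.825469970703125, 15.04881477355957), 57.375911712646484)
skirt [array([0.5861, 0.3218, 0.021 ]), array([0.5274, 0.3594, 0.021 ]), array([0.5567, 0.3406, 0.021 ])]
[0.5411 0.3153 0.051 ]
[0.5733 0.3657 0.051 ]
```

```bash
python3 -m handwheel '[[0,0,0,0.05,0,0,0],[0,0,0,0.09,0,0,0],[0,0,0,0.114,0,0,0],[0,0,0,0.114,0,0,0],[0,0,0,0.114,0,0,1],[0,0,0,0.114,0,0,1],[0,0,0,0.114,0,0,1],[0,0,0,0.114,0,0,1],[0,0,0,0.114,0,0,1]]' 70
```

```text
time: 3.28
ee_pos: [0.5585, 0.3417, 0.0484]
tcp_rot: [-26.0, 89.8, 31.4]
wrist_force: [-0.3, -0.3, 6.2]
opening: 0.0144
```

```bash
python3 -m handwheel '[[0,0,0,-0.03,0,0,1],[0,0,0,-0.08,0,0,1],[0,0,0,-0.12,0,0,1],[0,0,0,-0.12,0,0,1]]'
python3 - <<'E'
from h import *
np.set_printoptions(precision=4,suppress=True)
o,p=wcam();save(p,'w2');print(o['time'],o['ee_pos'],o['wrist_force'],o['torque'],o['opening']);print(rpy(o['tcp_rot']))
E
```

```text
time: 3.78
ee_pos: [0.5589, 0.342, 0.1708]
tcp_rot: [-25.9, 89.6, 31.6]
wrist_force: [0.7, -0.4, -1.9]
opening: 0.0144
3.775 [0.5589 0.342  0.1708] [ 0.6933 -0.3835 -1.862 ] [ 0.0041 -0.0196 -0.036 ] 0.014371272163658367
[[ 0.0058 -0.8428  0.5382]
 [ 0.0035  0.5383  0.8428]
 [-1.     -0.003   0.0061]]
```

View pics/w2.png

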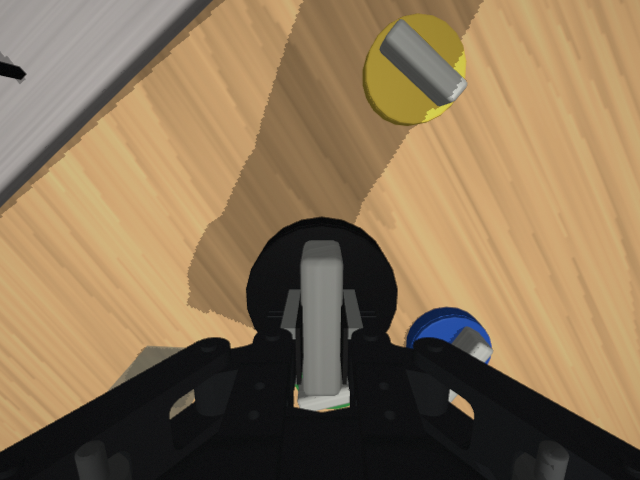

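Held firmly, with the bar straight between the pads. Next I carry it 7 cm beyond the spindle, so the wrist camera can see the blade before placing.

```bash
python3 -m handwheel '[[57.5,0,0,0,-0.248,-0.327,1],[57.5,0,0,0,-0.248,-0.327,1],[57.5,0,0,0,-0.248,-0.327,1],[57.5,0,0,0,-0.248,-0.327,1],[57.5,0,0,0,-0.248,-0.327,1],[57.5,0,0,0,-0.248,-0.327,1],[57.5,0,0,0,-0.248,-0.327,1],[57.5,0,0,0,-0.248,-0.327,1],[57.5,0,0,0,-0.248,-0.327,1],[57.5,0,0,0,-0.248,-0.327,1],[57.5,0,0,0,-0.248,-0.327,1],[57.5,0,0,0,-0.248,-0.327,1]]'
python3 - <<'E'
from h import *
np.set_printoptions(precision=4,suppress=True)
o,p=wcam();save(p,'w3');print(o['time'],o['q'],o['ee_pos'],o['wrist_force'],o['opening']);print(rpy(o['tcp_rot']))
for d in bot.tip_of('spindle_top',p)[:3]:
    uv=np.array(d['centre'])*[640,480];print(d['conf'],uv,ray(p,uv,.047))
print('expected px',proj(p,[.5223,-.067,.047]))
p=bot.camera('top');save(p,'t3')
p=bot.camera('scene');save(p,'s3')
E
```

```text
time: 5.32
ee_pos: [0.5906, -0.0673, 0.1664]
tcp_rot: [-3.1, 90.0, -3.1]
wrist_force: [-0.7, -0.4, -0.6]
opening: 0.015
5.325 [-6.4985 10.1954  6.5658 86.364   0.0004 -6.4915] [ 0.5906 -0.0673  0.1664] [-0.7418 -0.3757 -0.5875] 0.014971415156850822
[[ 0.0001  0.0001  1.    ]
 [-0.      1.     -0.0001]
 [-1.     -0.      0.0001]]
0.83 [323.584 150.096] [ 0.5244 -0.0651  0.047 ]
expected px [np.float64(320.6695509813579), np.float64(146.90054765846418)]
```

View pics/w3.png

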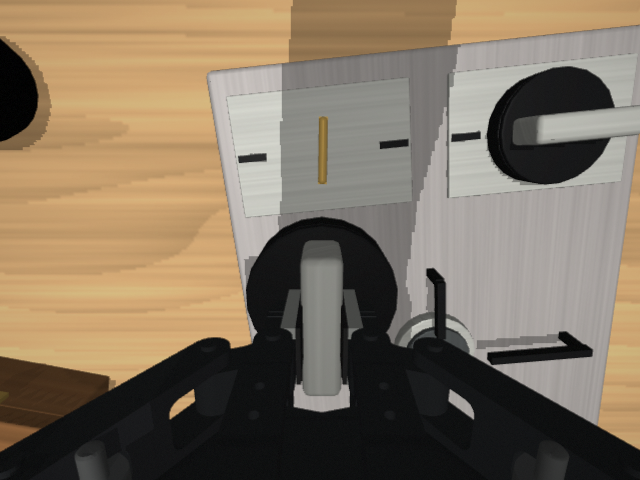

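```bash
python3 - <<'E'
from h import *
np.set_printoptions(precision=4,suppress=True)
o,p=wcam();h=cv2.cvtColor(p['frame'],cv2.COLOR_RGB2HSV)
m=((h[...,1]>90)&(h[...,0]>8)&(h[...,0]<30)).astype(np.uint8);k=np.zeros_like(m);k[105:195,305:345]=m[105:195,305:345]
r=cv2.minAreaRect(cv2.findNonZero(k));b=cv2.boxPoints(r);print(r)
W=np.array([ray(p,q,.047)[:2] for q in b]).astype(np.float32)
print(W.mean(0),cv2.minAreaRect(W*1000))
L=[]
for (l,t,rr,bb) in [(232,148,275,168),(372,134,415,154)]:
    ys,xs=np.nonzero(h[t:bb,l:rr,2]<70);c=np.array([xs.mean()+l,ys.mean()+t]);L.append(ray(p,c,.034));print(c,len(xs),L[-1])
d=L[0]-L[1];print('mid',(L[0]+L[1])/2,np.degrees(np.arctan2(d[1],d[0])))
for q in [(320,243),(321,395)]: pass
# bar pixel edge direction in hand: bar corners in camera
for z in (.004+.1664-.012-.036+.021,): print(z)
E
```

```text
((323.2109069824219, 150.0032958984375), (8.577077865600586, 66.11692810058594), 0.8951737284660339)
[ 0.5248 -0.0657] ((524.8114013671875, -65.72354125976562), (5.88556432723999, 42.69373321533203), 89.03382110595703)
[252.7356 157.954 ] 174 [ 0.5297 -0.1156  0.034 ]
[394.4845 143.4278] 194 [ 0.52   -0.0156  0.034 ]
mid [ 0.5249 -0.0656  0.034 ] -84.43120893038659
0.14339999999999997
```

```bash
python3 -m handwheel '[[0,0,0,0,0.0016,-0.045,1],[0,0,0,0.01,0.0016,-0.0664,1],[0,0,0,0.05,0.0016,-0.0664,1],[0,0,0,0.062,0.0016,-0.0664,1],[0,0,0,0.062,0.0016,-0.0664,1],[0,0,0,0.062,0.0016,-0.0664,1]]'
python3 - <<'E'
from h import *
np.set_printoptions(precision=4,suppress=True)
o=bot.get_obs();print(o['ee_pos'],o['wrist_force'])
p=bot.camera('scene');a=p['frame'][190:310,210:370];p['frame']=cv2.resize(a,(800,600),interpolation=cv2.INTER_CUBIC);save(p,'s4')
E
```

```text
time: 6.32
ee_pos: [0.525, -0.0663, 0.1056]
tcp_rot: [-6.8, 89.9, -6.8]
wrist_force: [0.4, -1.2, -1.2]
opening: 0.0147
[ 0.525  -0.0663  0.1056] [ 0.3942 -1.165  -1.2449]
```

View pics/s4.png

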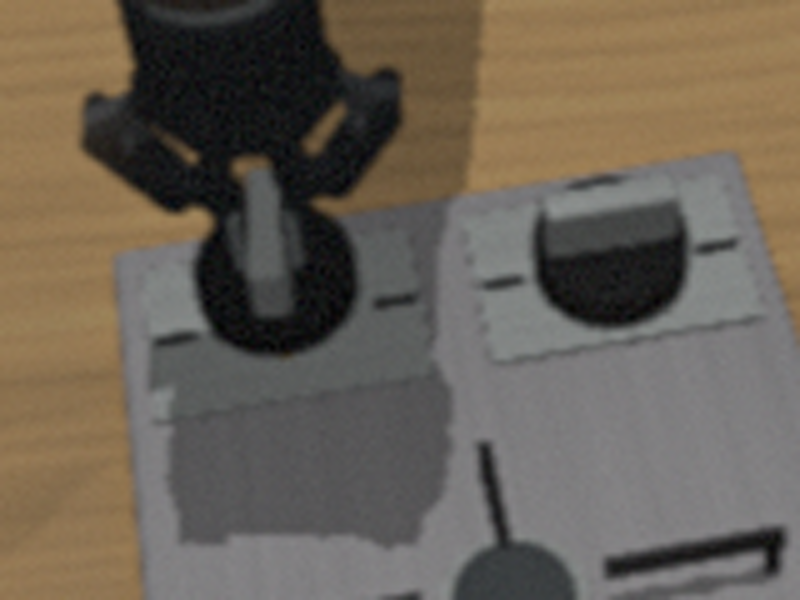

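The knob hovers level over the blade, just above the plate. I'll lower it slowly and watch the force.

```bash
python3 -m handwheel '[[0,0,0,0.005,0,0,1],[0,0,0,0.01,0,0,1],[0,0,0,0.014,0,0,1],[0,0,0,0.014,0,0,1]]'; python3 -m handwheel '[[0,0,0,0.003,0,0,1],[0,0,0,0.006,0,0,1],[0,0,0,0.006,0,0,1]]'
```

```text
time: 6.88
ee_pos: [0.5239, -0.0662, 0.0898]
tcp_rot: [174.5, 90.0, 174.5]
wrist_force: [0.1, 0.5, -0.5]
opening: 0.0145
time: 7.25
ee_pos: [0.5241, -0.0662, 0.084]
tcp_rot: [175.3, 90.0, 175.2]
wrist_force: [-0.3, -0.9, -1.2]
opening: 0.0146
```

```bash
python3 -m handwheel '[[0,0,0,0.001,0,0,1],[0,0,0,0.0015,0,0,1],[0,0,0,0.0015,0,0,1],[0,0,0,0.0015,0,0,1]]'
```

```text
time: 7.75
ee_pos: [0.5242, -0.0662, 0.0828]
tcp_rot: [-43.6, 90.0, -43.7]
wrist_force: [-0.0, 0.3, -1.6]
opening: 0.0143
```

```bash
python3 -m handwheel '[[0,0,0,0.001,0,0,1],[0,0,0,0.0015,0,0,1],[0,0,0,0.0015,0,0,1],[0,0,0,0.0015,0,0,1]]'
```

```text
time: 8.25
ee_pos: [0.5242, -0.0662, 0.0823]
tcp_rot: [-7.6, 90.0, -7.7]
wrist_force: [-4.7, 0.8, 7.0]
opening: 0.0148
```

Contact at 7 N, with the TCP at 82.3 mm as predicted for fully seated. Now I turn in steps and read the torque to find how much free play there is.

```bash
T='python3 -c "
from workcell import bot
o=bot.get_obs();print(o[\"torque\"],o[\"wrist_force\"],o[\"q\"])"'
python3 -m handwheel '[[4,0,0,-0.0007,0,0,1],[8,0,0,-0.0007,0,0,1],[8,0,0,-0.0007,0,0,1]]' >/dev/null; eval $T
python3 -m handwheel '[[2,0,0,0,0,0,1],[2,0,0,0,0,0,1]]'>/dev/null; eval $T
python3 -m handwheel '[[2,0,0,0,0,0,1],[2,0,0,0,0,0,1]]'>/dev/null; eval $T
python3 -m handwheel '[[2,0,0,0,0,0,1],[2,0,0,0,0,0,1]]'>/dev/null; eval $T
python3 -m handwheel '[[3,0,0,0,0,0,1],[3,0,0,0,0,0,1]]'; eval $T
```

```text
time: 9.62
ee_pos: [0.5244, -0.0666, 0.0823]
tcp_rot: [-33.9, 89.9, -51.0]
wrist_force: [0.3, -0.3, 5.1]
opening: 0.0146  File "<string>", line 1
    from workcell import bot o=bot.get_obs();print(o["torque"],o["wrist_force"],o["q"])
IndentationError: unexpected indent
  File "<string>", line 1
    from workcell import bot o=bot.get_obs();print(o["torque"],o["wrist_force"],o["q"])
IndentationError: unexpected indent
  File "<string>", line 1
    from workcell import bot o=bot.get_obs();print(o["torque"],o["wrist_force"],o["q"])
IndentationError: unexpected indent
  File "<string>", line 1
    from workcell import bot o=bot.get_obs();print(o["torque"],o["wrist_force"],o["q"])
IndentationError: unexpected indent
  File "<string>", line 1
    from workcell import bot o=bot.get_obs();print(o["torque"],o["wrist_force"],o["q"])
IndentationError: unexpected indent
```

```bash
cat > st.py <<'E'
from h import *
np.set_printoptions(precision=3,suppress=True)
o=bot.get_obs();R=rpy(o['tcp_rot']);print(o['time'],o['ee_pos'],'F',o['wrist_force'],'T',o['torque'],'bar yaw',np.degrees(np.arctan2(R[1,2],R[0,2])),o['q'][5])
E
python3 st.py; python3 -m handwheel '[[9,0,0,0,0,0,1],[18,0,0,0,0,0,1],[27,0,0,0,0,0,1],[36,0,0,0,0,0,1],[36,0,0,0,0,0,1]]' >/dev/null; python3 st.py
```

```text
9.625 [ 0.524 -0.067  0.082] F [ 0.347 -0.317  5.113] T [-0.376 -0.137  0.03 ] bar yaw -17.136765445666214 9.92016695610044
10.25 [ 0.524 -0.067  0.082] F [ 0.396 -2.181  6.246] T [-0.554  0.029 -0.047] bar yaw -53.23650810247628 46.013918373898086
```

```bash
python3 - <<'E'
from h import *
o,p=wcam();save(p,'w5')
p=bot.camera('scene');a=p['frame'][190:310,210:370];p['frame']=cv2.resize(a,(800,600),interpolation=cv2.INTER_CUBIC);save(p,'s5')
E
```

```text
(no output)
```

View pics/w5.png

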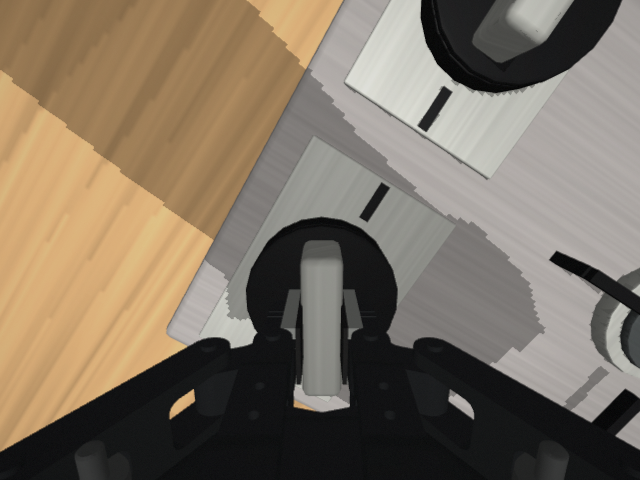

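View pics/s5.png

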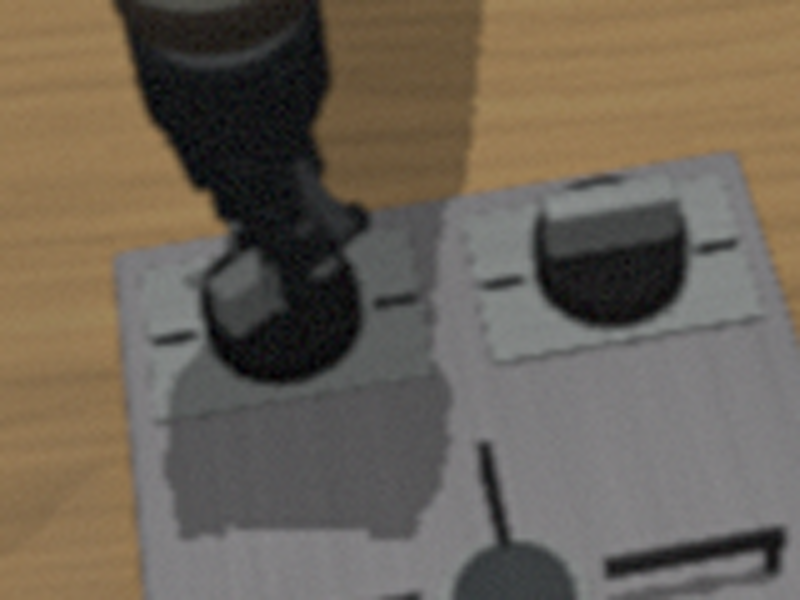

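The knob sits flush on its plate and turns with the gripper. Next I turn to 13° past off, so the lagging blade reaches off, and then bring the bar back onto the lines.

```bash
python3 -m handwheel '[[9,0,0,0,0,0,1],[18,0,0,0,0,0,1],[27,0,0,0,0,0,1],[36,0,0,0,0,0,1],[41,0,0,0,0,0,1],[44,0,0,0,0,0,1],[44,0,0,0,0,0,1],[44,0,0,0,0,0,1]]' >/dev/null; python3 st.py
python3 - <<'E'
from h import *
o,p=wcam();save(p,'w6')
R=np.array(p['R']);h=p['frame']
E
```

```text
11.35 [ 0.524 -0.067  0.082] F [-2.381 -1.584  7.01 ] T [-0.487  0.415  0.044] bar yaw -97.10997532903322 89.88777818236193
```

View pics/w6.png

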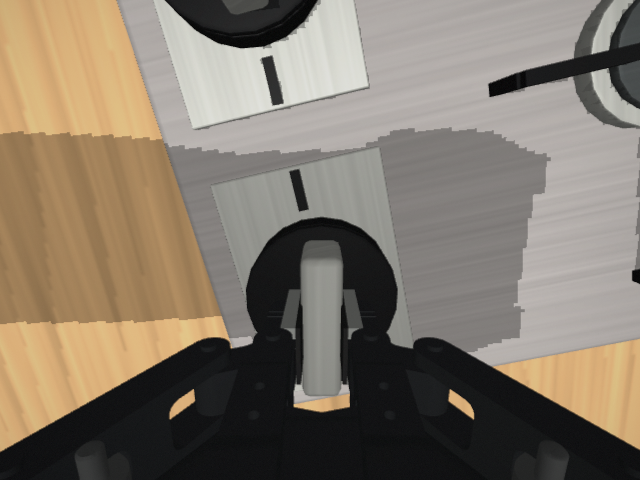

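```bash
python3 -m handwheel '[[-6,0,0,0,0,0,1],[-12.7,0,0,0,0,0,1],[-12.7,0,0,0,0,0,1],[-12.7,0,0,0,0,0,1]]' >/dev/null; python3 st.py
python3 - <<'E'
from h import *
o,p=wcam();save(p,'w7')
E
```

```text
11.9 [ 0.524 -0.066  0.082] F [ 0.265 -0.337  5.376] T [-0.158  0.076  0.133] bar yaw -84.37980219154471 77.17491992079496
```

View pics/w7.png

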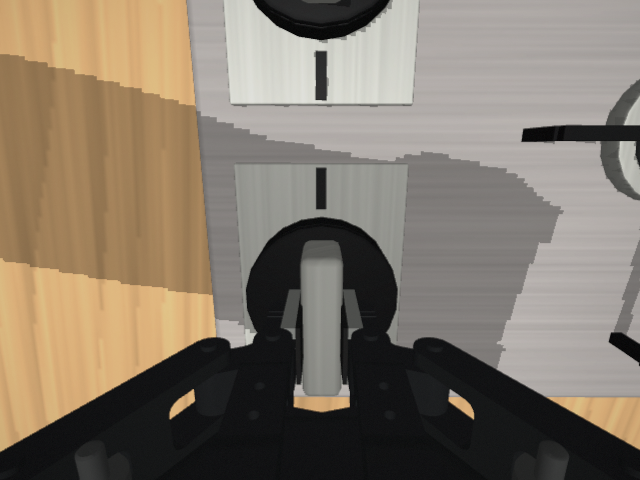

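The bar now lies exactly on the dark line at column 321. Release and rise.

```bash
python3 -m handwheel '[[0,0,0,0,0,0,0.4],[0,0,0,0,0,0,0.2],[0,0,0,0,0,0,0],[0,0,0,0,0,0,0],[0,0,0,0,0,0,0],[0,0,0,-0.03,0,0,0],[0,0,0,-0.08,0,0,0],[0,0,0,-0.1,0,0,0],[0,0,0,-0.1,0,0,0],[0,0,0,-0.1,0,0,0]]'; python3 st.py
python3 - <<'E'
from h import *
o,p=wcam();save(p,'w8')
p=bot.camera('scene');a=p['frame'][190:310,210:370];p['frame']=cv2.resize(a,(800,600),interpolation=cv2.INTER_CUBIC);save(p,'s8')
E
```

```text
time: 13.2
ee_pos: [0.5238, -0.0662, 0.1807]
tcp_rot: [-102.4, 89.9, 173.2]
wrist_force: [-0.1, 0.2, -0.8]
opening: 0.0427
13.2 [ 0.524 -0.066  0.181] F [-0.062  0.197 -0.778] T [-0.041 -0.014 -0.016] bar yaw -84.36231267512227 77.16100857327746
```

View pics/w8.png

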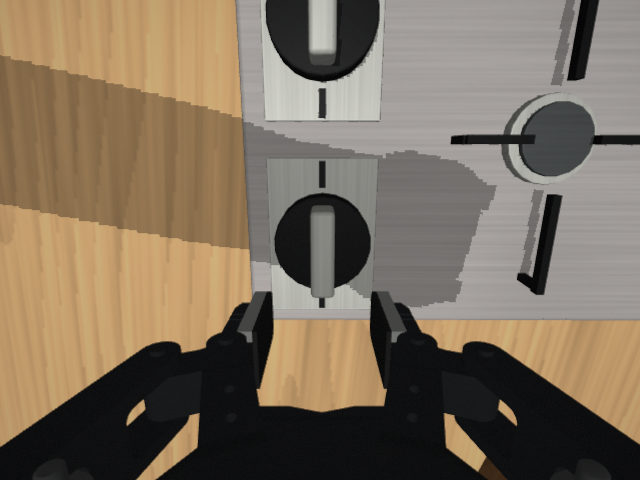

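View pics/s8.png

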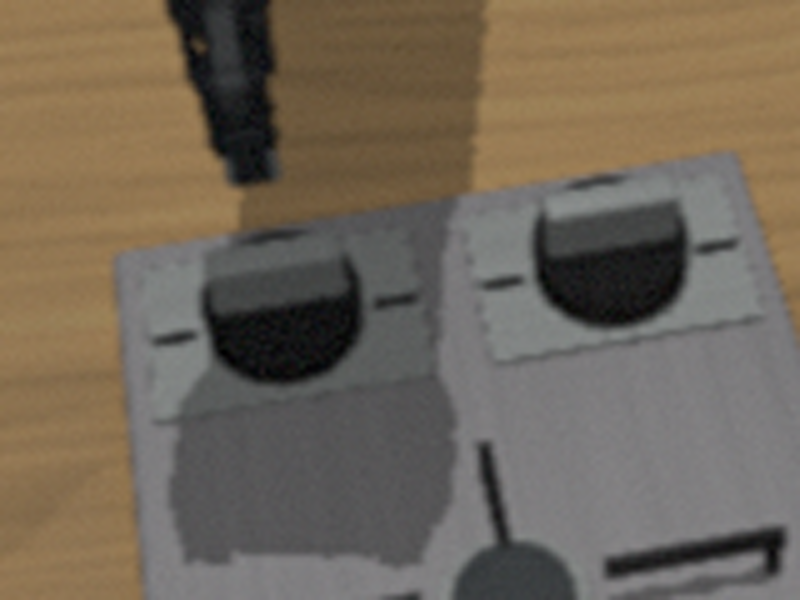

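```bash
python3 -c "
from workcell import bot
print(bot.job_done())"
```

```text
the job is handed in; nothing more can be done
None
```

The black knob is back on the bare spindle, fully down on its plate and turned clockwise to off. The job is handed in at about 13 s of the 48 s allowed.

**What I did:** I put the knob over the blade with its bar in line, and lowered it until it touched the plate. I then turned it clockwise to 12.7° past off, because the blade lags the bar by up to 13°. After that I turned the bar back onto the dark lines, let go and raised the gripper clear.

**Last checks:**
- **Seating:** the gripper met the plate at the expected height, 82.3 mm against a predicted 82.4 mm. In the scene view the knob sits on its plate just as its neighbour does.
- **Bar angle:** the bar is in line with both dark lines in the wrist view. The gripper let go at a yaw of −84.4°, and the lines measured −84.4°.
- **Neighbouring knob:** it still lies along its own lines in the last pictures.
- **Robot:** it is clear of everything and the wrist force reads about zero.

**Not confirmed:**
- **Blade angle:** the knob hides the blade. That it is at off rests on the 12.7° overshoot, and I estimate it is within a few degrees.
- **Torque check:** the wrist torque was too noisy to show when the blade was being driven. The readouts for the small steps meant to find the free play also failed because of a script error.
- **Spindle position:** the top and wrist cameras disagreed by 2.6 mm. I used the wrist reading, and the knob went over the blade without resistance.

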